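Pack welded brackets from a sloping catch tray into a part-filled tote

TASK

Collect the two finished plain-steel brackets from the machine's sloping catch tray and pack them in the blue tote, leaving the red-ribbed reject in its lane. Lay each one flat on the plywood layer board, foot down and rib in line with that of the bracket already packed there, side by side in the free space without touching each other or stacking; the board may be at any height, so lower slowly and feel for it, press only gently, and let go only once the bracket is resting on it. Do not shift the green spray can or the orange magnet that stand near by.

Things in the scene. Friction and masses are not known exactly. Their poses are not given: they have to be found in the camera images.
- bracket_a_mid (a point): Finished bracket, all plain steel. T-shaped steel bracket, 0.55 kg: foot plate 110 x 60 x 6 mm, rib 70 long x 10 thick x 50 mm high along its middle. Point: inside the rib, half-way up (28 mm above the foot's underside). x along the rib, y across it (10 mm, to pinch), z from foot to rib top. Starts foot-down in any of the tray's 3 lanes, x up the slope.
- bracket_b_mid (a point): The other finished bracket, plain steel. T-shaped steel bracket, 0.55 kg: foot plate 110 x 60 x 6 mm, rib 70 long x 10 thick x 50 mm high along its middle. Point: inside the rib, half-way up (28 mm above the foot's underside). x along the rib, y across it (10 mm, to pinch), z from foot to rib top. Starts foot-down in any of the tray's 3 lanes, x up the slope.
- reject_mid (a point): Reject: same shape and size as the finished brackets, but its rib is red. It stays in its lane. Point and axes as for the finished brackets.
- tray_ref (a point): Point on the fixed aluminium catch tray's floor, 60 mm above the bench, under the foot's middle of a bracket in the middle lane. x level, into the machine; y level across the lanes; z up. The floor rises 35 degrees towards +x. Lanes at y = -85, 0, +85 mm, ribs between 12 mm high; stop lip at the low end 20 mm high, side walls 22 mm.
- guard_edge (a point): Middle of the lower front edge of the clear guard roof (yellow rim, 12 mm thick, 300 mm wide) over the upper tray, 200 mm above the bench, axes as tray_ref; it reaches back to the machine's housing. Edge is 18 mm uphill of and 117 mm above the mid point of a bracket in its lane: a gripper straight down strikes it, one leaning to stand square to the tray floor clears it.
- tote_ref (a point): Centre of the underside (on the bench) of the fixed blue open tote, 300 (x) x 400 (y) x 100 mm high, walls 5 mm. A level plywood layer board fills it; its top is 14 to 59 mm above the bench, different each time and not told. It stays put under any load allowed here. Free board for the brackets: y from -190 to +80 mm.
- packed_ref (a point): Point at bench height straight below the middle of the bracket already packed (fastened) on the layer board, foot down; x is along its rib and along the tote's x, y is the tote's y.
- spray_can: Green spray can, 60 mm diameter x 170 mm, upright beyond the tote and tray, origin at its underside. Not to be moved.
- magnet: Orange welding magnet 90 x 90 x 18 mm lying beyond the gap between tote and tray, origin at its underside. Not to be moved.
Mind the look-alikes: they are no part of the job. What is shaped like the part that bears bracket_b_mid but pink or yellow is not meant.

How it is judged:
By the outcome, as a careful person would: the job done as asked, in the order asked, and still so for the second after the job is handed in, with the robot touching nothing.
It also fails if it takes over 64 s, if anything falls off the work surface, if the arm or the gripper's body presses on something with over 40 N, if the wrist force passes 120 N, or if a joint passes its speed limit or range.

ROBOT

A 6-joint arm with a two-finger parallel gripper is mounted at the origin on the work surface. World frame = base frame: x ahead of the robot, y to its left, z up, the work surface at z = 0. Lengths are in m, angles in rad, forces in N, time in s.
With the tool pointing down it reaches from about 0.35 to 0.925 m from the base axis. Payload 6.4 kg.
Tool frame: the origin (TCP) lies between the finger pads; the fingertips stand 8 mm ahead of it and the grasp point (between the pads) lies 11 mm behind it; z points along the fingers, x is the direction in which the jaws open and shut, and the axes are right-handed (so a half turn about z gives the same grasp; the last joint's range is limited). The gripper opens to 94 mm and grips with 3 to 60 N. Pads are 16 mm wide; open, the fingers measure 119 mm over their backs; the gripper's body (75 mm by 177 mm) begins 78 mm behind the grasp point.
Start: joints at [1.095, 0.245, 1.558, -0, 1.339, -0.174], TCP at [0.193, 0.621, 0.174] pointing down, gripper open.
Joint ranges: [-3.13, 3.13], [-1.02, 2.26], [0.13, 2.54], [-0.95, 4.09], [0.21, 2.88], [-2.74, 2.74]. Speed limits (rad/s): [2.57, 2.57, 3.14, 3.14, 3.14, 3.14].

INTERFACE

Orientations are given as a rotation vector (axis times angle).
In Python, from rig import sensors, imaging, order gives the robot as it stands. The module is installed in compiled form; this text tells all that it offers.
- The arm moves only by the shell command python3 -m inch 'ROWS' [FORCE]. ROWS is text: rows parted by semicolons, each of 5 numbers parted by spaces: the gripper's target within -1 to 1 (fully open at 1, half-way at 0, shut at -1), then the shift along the tool's x, y, z in mm, then the turn about the tool's z in degrees. A call has 1 to 5 rows; each row shifts and turns the commanded pose from where the row before left it, along the tool's axes as they then stand; what a row does not reach is not made up. A row lasts 1/10 s, in which the tool goes at most 50 mm and 8.59 degrees, less where a joint would pass 70% of its speed; a pose out of reach is approached as far as the arm can. A call with a gripper value outside its range is refused whole. The fingers move at their own pace and stop on an object; FORCE is the grip in N (left out, the last holds). Time passes only in rows, so rows that do not move let the fingers close. It gives the time, the measured TCP pose, the force and the opening at its end, in the units of the state.
- sensors.state(): the state, without advancing time (a new reading comes with each control period).
- imaging.snapshot(name): name is "scene" or "side" or "wrist"; returns a dict with "frame" (480x640x3 uint8, red, green, blue), "depth" (480x640 float32, m along the optical axis (not along the pixel's ray), 0 where there is no reading), "camera_matrix" (3x3 intrinsics, pixels), "k1" (the pictures are not rectified: a ray, as slopes to the right and down, at radius r is drawn at 1 + k1 r^2 times it, then the intrinsics apply), "rvec" (rotation vector, rad) and "tvec" (3), from world to camera coordinates, as OpenCV has them. Camera axes: x right, y down, z forward; pixel columns grow to the right and rows downward; lengths in m; the calibration is good to about 2 mm. A picture is of the moment at which its call begins.
- order.finish_job(): hands the job in, once; it reports no verdict.
The state is a dict: "time_s": time; "joint_positions": joint angles; "joint_vel": joint speeds; "effort": joint torques, N m; "tool_pos": TCP position; "tool_rot": TCP orientation; "contact_force": force on the tool from outside, world axes, zero at the start; "ft_torque": the same for the moment, N m; "width": opening from 0.0 (shut) to 1.0 (fully open).
Only numpy, scipy, OpenCV 4.12 (cv2) and the standard library are available. Lean on these libraries where they do the work, as an engineer would, in place of code of your own. Each camera call takes 0.05 s, during which the arm holds its last target. There are 200 camera calls.

## Working session

There is one attempt and no reset: what is moved stays moved. The work goes in short steps, Python scripts to look and compute and a shell command to move; the robot and the scene stay as the last step left them, time stands still between calls to the robot, and variables do not carry over. Pictures are saved under pics/ and viewed, about 8 in all and at most 12, crops included, and the job is handed in when it is done.

```bash
mkdir -p pics; cat > h.py <<'E'
import numpy as np, cv2
from rig import sensors, imaging, order
def snap(n):
    s=imaging.snapshot(n); return s
def save(im,f): cv2.imwrite('pics/'+f,cv2.cvtColor(im,cv2.COLOR_RGB2BGR))
def cloud(s):
    K=s['camera_matrix'];k1=float(s['k1']);D=np.array([k1,0,0,0,0.])
    # iterative undistort
    v,u=np.mgrid[0:480,0:640].astype(float)
    xd=(u-K[0,2])/K[0,0];yd=(v-K[1,2])/K[1,1];x,y=xd.copy(),yd.copy()
    for _ in range(20):
        f=1+k1*(x*x+y*y);x,y=xd/f,yd/f
    R=cv2.Rodrigues(np.array(s['rvec'],float))[0];t=np.array(s['tvec'],float).ravel()
    d=s['depth'].astype(float)
    P=np.stack([x*d,y*d,d],-1)
    W=(P-t)@R; W[d==0]=np.nan
    return W
E
python3 - <<'E'
from h import *
for n in ['scene','side']:
    s=snap(n);save(s['frame'],n+'1.png');np.savez(n+'1.npz',W=cloud(s),f=s['frame'])
    R=cv2.Rodrigues(np.array(s['rvec'],float))[0];print(n,-R.T@np.ravel(s['tvec']),R[2],s['camera_matrix'][0,0],s['k1'])
s=sensors.state();print(s)
E
```

```text
scene [0.95249379 0.60542939 1.12163835] [-0.34071157 -0.44664064 -0.82730149] 542.7377560606207 -0.16061418839790065
side [ 0.52084312 -0.82472201  1.10624067] [ 0.02493252  0.68492346 -0.72818831] 574.2556295049508 -0.14099042643909318
{'time_s': 0.1, 'joint_positions': array([ 1.09489431e+00,  2.45680146e-01,  1.55886531e+00, -3.15402875e-05,
        1.33870817e+00, -1.74069483e-01]), 'joint_vel': array([-0.00067536, -0.00180748, -0.00395436, -0.00059508, -0.00185377,
       -0.00119326]), 'effort': array([ 9.29335984e-04, -4.16917741e+01, -3.15525770e+01,  6.86459919e-02,
        3.09793151e-02, -2.89769548e-05]), 'tool_pos': array([0.19293896, 0.62009368, 0.172711  ]), 'tool_rot': array([ 2.52954851e+00,  1.86176643e+00, -2.31538968e-03]), 'contact_force': array([ 0.66625504, -0.73277571, -0.45278295]), 'ft_torque': array([ 0.00331535, -0.01348767, -0.00931841]), 'width': 1.000674659588239}
```

View pics/scene1.png

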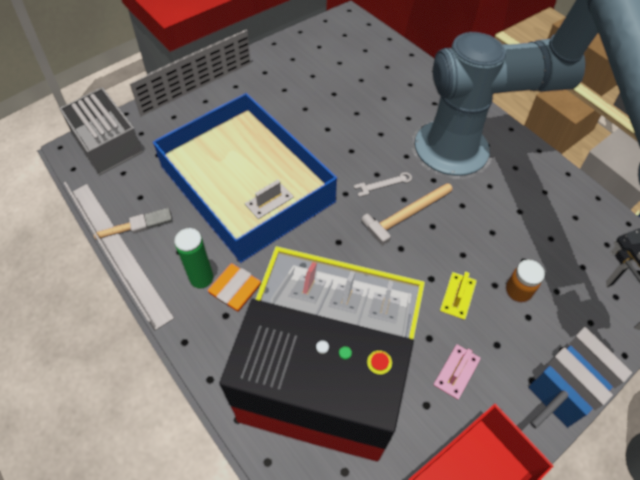

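View pics/side1.png

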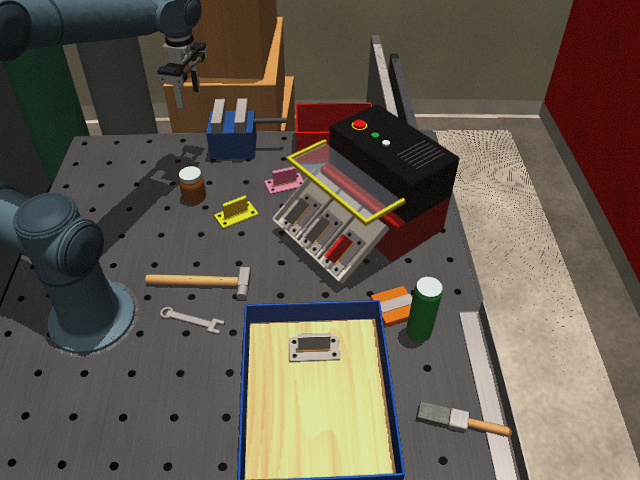

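The side view shows the tote, with its packed bracket at about (315,346). The tray's three lanes hold plain ribs at about (297,210) and (320,230), and the red-ribbed reject at (338,248). Look-alikes are the yellow bracket at (236,212), the pink one at (284,180) and the red reject. I choose the two plain ones in the tray and will check them in a close crop.

```bash
python3 - <<'E'
from h import *
s=snap('side');f=s['frame'];save(cv2.resize(f[160:300,240:420],None,fx=4,fy=4,interpolation=cv2.INTER_CUBIC),'crop1.png')
d=np.load('side1.npz');W=d['W'];d2=np.load('scene1.npz');W2=d2['W']
print('frac nan',np.isnan(W).mean())
hsv=cv2.cvtColor(f,cv2.COLOR_RGB2HSV);hsv2=cv2.cvtColor(d2['f'],cv2.COLOR_RGB2HSV)
# board height, tote rim
for nm,WW,(u0,u1,v0,v1) in [('board',W,(270,360,380,450)),('board',W,(265,285,325,360))]:
    p=WW[v0:v1,u0:u1].reshape(-1,3);print(nm,np.nanmedian(p,0))
p=W2[165:200,215:250].reshape(-1,3);print('board scene',np.nanmedian(p,0))
# blue rim
for H,WW in [(hsv,W),(hsv2,W2)]:
    m=(H[...,0]>105)&(H[...,0]<130)&(H[...,1]>150)
    p=WW[m];p=p[(p[:,2]>0.085)&(p[:,2]<0.11)&(p[:,1]<0.2)]
    print('rim n',len(p));
    if len(p): print(cv2.minAreaRect(p[:,:2].astype(np.float32)),np.percentile(p,[1,99],axis=0))
    m=(H[...,0]>22)&(H[...,0]<32)&(H[...,1]>190)&(H[...,2]>120)
    p=WW[m];p=p[p[:,2]>0.15];print('yellow',len(p));
    if len(p): print(np.percentile(p,[2,50,98],axis=0))
    m=((H[...,0]>35)&(H[...,0]<85)&(H[...,1]>120));p=WW[m];p=p[p[:,2]>0.03];print('green',np.nanmedian(p,0),np.percentile(p,[2,98],axis=0))
E
```

```text
frac nan 0.003951822916666667
board [ 0.53453971 -0.285914    0.03804638]
board [ 0.45032678 -0.10685569  0.03765456]
board scene [ 0.57790446 -0.23840806  0.03912986]
rim n 1758
((0.538905918598175, -0.24316804111003876), (0.300151526927948, 0.404862642288208), 1.0012691020965576) [[ 0.38777682 -0.44342442  0.0853722 ]
 [ 0.69055578 -0.04334495  0.10324013]]
yellow 511
[[0.48767389 0.09683559 0.20661282]
 [0.60038218 0.19590427 0.21089642]
 [0.74753922 0.40172031 0.25099164]]
green [-0.3540659   0.94113878  0.11704081] [[-0.5158014  -0.09367033  0.03463781]
 [ 0.80275921  1.04196236  0.24847243]]
rim n 1505
((0.5399144887924194, -0.24308466911315918), (0.30237603187561035, 0.4043673276901245), 0.9988527297973633) [[ 0.38916536 -0.44443501  0.08519431]
 [ 0.69230033 -0.04141929  0.10389993]]
yellow 473
[[0.4893965  0.10236728 0.20906733]
 [0.59815256 0.23257174 0.21290223]
 [0.74011894 0.42544617 0.25648757]]
green [ 0.78615288 -0.03590891  0.11420366] [[ 0.69441758 -0.05396116  0.03386458]
 [ 0.81146896  0.36842645  0.25778467]]
```

View pics/crop1.png

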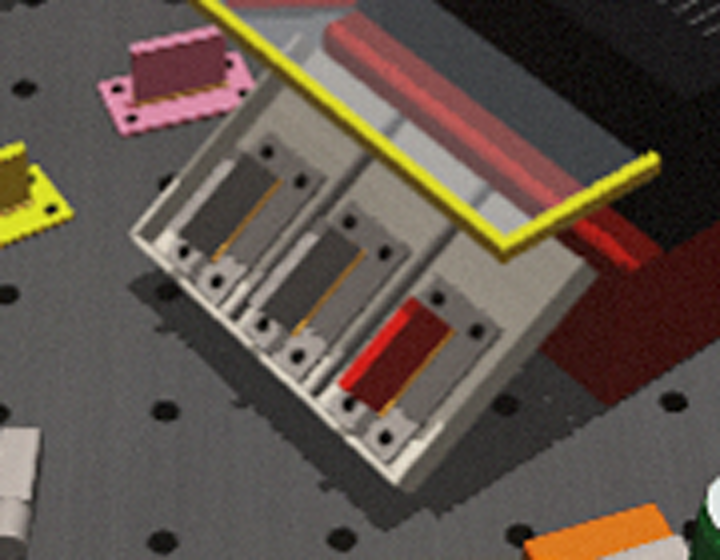

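The crop confirms it: the left and middle lanes hold plain dark-steel ribs and the right lane holds the red reject. The moves have no tilt axis, so next I need the exact tray and packed-bracket poses to plan around the guard.

```bash
python3 - <<'E'
from h import *
d=np.load('side1.npz');W=d['W'];f=d['f'];d2=np.load('scene1.npz');W2=d2['W'];f2=d2['f']
H=cv2.cvtColor(f,cv2.COLOR_RGB2HSV);H2=cv2.cvtColor(f2,cv2.COLOR_RGB2HSV)
def line(p):
    for _ in range(5):
        c=p.mean(0);v=np.linalg.svd(p-c)[2][0];r=np.linalg.norm((p-c)-np.outer((p-c)@v,v),axis=1);p=p[r<max(.006,1.5*np.median(r))]
    t=(p-c)@v;return c+v*(t.min()+t.max())/2,v,t.max()-t.min(),len(p)
for HH,WW in [(H,W),(H2,W2)]:
    m=(HH[...,0]>22)&(HH[...,0]<32)&(HH[...,1]>170)&(HH[...,2]>100)
    p=WW[m];p=p[(p[:,2]>0.195)&(p[:,2]<.225)&(p[:,1]>.08)&(p[:,1]<.4)];print('edge',line(p))
# tray plane ransac from side: gray low-saturation points in region
reg=W[190:260,280:375].reshape(-1,3);reg=reg[(reg[:,2]>.02)&(reg[:,2]<.2)]
rng=np.random.default_rng(0);best=0
for _ in range(3000):
    a,b,c=reg[rng.choice(len(reg),3,False)];n=np.cross(b-a,c-a);n/=np.linalg.norm(n)+1e-12;n*=np.sign(n[2]+1e-12)
    if abs(n[2]-.819)>.06: continue
    k=np.abs((reg-a)@n)<.0025
    if k.sum()>best: best=k.sum();q=reg[k]
c=q.mean(0);n=np.linalg.svd(q-c)[2][2];n*=np.sign(n[2]);print('plane',c,n,best,len(reg),'tilt',np.degrees(np.arccos(n[2])),'az',np.degrees(np.arctan2(-n[1],-n[0])))
# red rib 
m=((H[...,0]<8)|(H[...,0]>172))&(H[...,1]>150);M=np.zeros_like(m);M[230:268,320:360]=1;p=W[m&M];print('red',len(p),np.nanmedian(p,0),np.percentile(p,[2,98],axis=0))
np.save('redp.npy',p)
# packed rib top: points on the board higher than 0.07
for WW in (W,W2):
    p=WW.reshape(-1,3);k=(p[:,2]>.078)&(p[:,2]<.11)&(np.abs(p[:,0]-.54)<.13)&(np.abs(p[:,1]+.14)<.08);p=p[k]
    print('packed',len(p),np.median(p,0),np.percentile(p[:,2],[50,95]),cv2.minAreaRect(p[:,:2].astype(np.float32)))
E
```

```text
edge (array([0.57011897, 0.21303083, 0.21062499]), array([ 0.60483627, -0.79634318,  0.00326154]), np.float64(0.29857029869123664), 264)
edge (array([0.5722693 , 0.2140211 , 0.21227699]), array([-0.60340913,  0.79743067, -0.00132154]), np.float64(0.2952241108649625), 459)
plane [0.58539941 0.21727971 0.07850473] [-0.42165942 -0.30755134  0.85300382] 1490 4685 tilt 31.46010022875401 az 36.106386615953284
red 359 [0.60152437 0.12551286 0.09052685] [[nan nan nan]
 [nan nan nan]]
packed 258 [ 0.53729554 -0.13206059  0.0912549 ] [0.0912549 0.0960898] ((0.5363390445709229, -0.129775270819664), (0.06644656509160995, 0.014966417104005814), 0.04199966415762901)
packed 202 [ 0.53969008 -0.12486612  0.09200815] [0.09200815 0.09698287] ((0.5382400155067444, -0.12675125896930695), (0.014416336081922054, 0.07159720361232758), 89.84326934814453)
```

```bash
python3 -m inch '1 0 0 -35 8.5;1 0 0 -35 8.5;1 0 0 -35 8.5;1 0 0 -35 8.5;1 0 0 -35 8.5' 40 >/dev/null; python3 -m inch '1 0 0 0 8.5;1 0 0 0 8.5;1 0 0 0 8.5;1 0 0 0 8.5;1 0 0 0 8.5'>/dev/null;python3 -m inch '1 0 0 0 8.5;1 0 0 0 8.5;1 0 0 0 8.5;1 0 0 0 8.5;0 0 0 0 6.5'
cat >> h.py <<'E'
ux=np.array([.7976,.6032,0]);uy=np.array([-.6032,.7976,0]);uz=np.array([0,0,1.])
def pose():
    s=sensors.state();return s,np.array(s['tool_pos']),cv2.Rodrigues(np.array(s['tool_rot']))[0]
def to(goal):
    s,p,R=pose();np.set_printoptions(precision=3,suppress=True)
    print('t',round(s['time_s'],2),'p',p,'xaz',np.degrees(np.arctan2(R[1,0],R[0,0])).round(2),'zc',R[2],'F',np.array(s['contact_force']),'w',round(s['width'],3),'tool mm',(R.T@(np.array(goal)-p)*1000).round(1))
E
python3 -c "
from h import *
to([.48,.145,.30])"
```

```text
time_s: 1.65
tool_pos: [0.1931, 0.6205, 0.3481]
tool_rot: [2.81, -1.404, 0.0]
contact_force: [-0.3, 0.1, 0.7]
width: 0.946
t 1.65 p [0.193 0.62  0.348] xaz -53.09 zc [ 0.     0.001 -1.   ] F [-0.317  0.066  0.736] w 0.946 tool mm [552.5  56.1  48.4]
```

```bash
python3 -m inch '0 45 4.5 0 0;0 45 4.5 0 0;0 45 4.5 0 0;0 45 4.5 0 0;0 45 4.5 0 0' >/dev/null; python3 -m inch '0 45 4.5 0 0;0 45 4.5 0 0;0 45 4.5 0 0;0 45 4.5 0 0;0 45 4.5 0 0'>/dev/null;python3 -m inch '0 45 4.5 0 0;0 45 4.5 0 0;0 0 0 0 0'>/dev/null
python3 -c "
from h import *
to([.48,.145,.30])
s=snap('wrist');save(s['frame'],'w1.png');np.savez('w1.npz',W=cloud(s),f=s['frame'])"
```

```text
t 2.95 p [0.478 0.154 0.348] xaz -53.17 zc [ 0.     0.002 -1.   ] F [-1.414  0.37  -0.368] w 0.502 tool mm [ 8.2  4.  47.7]
```

View pics/w1.png

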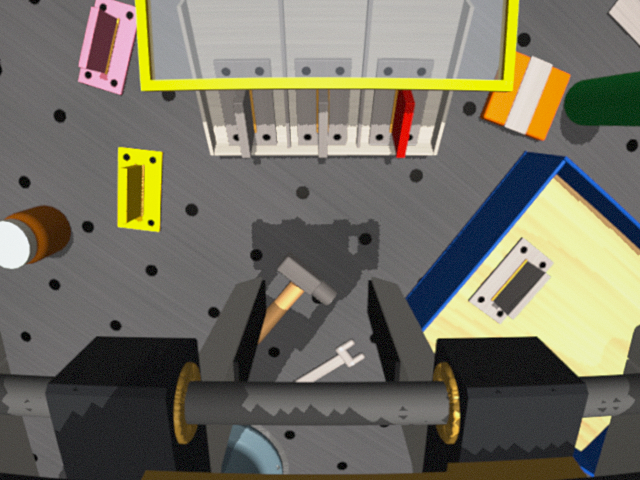

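The wrist view shows the yellow guard edge along row ~85. The rib tops stick out below it at columns ~242 (plain), ~323 (plain) and ~403 (red). The packed bracket is at (510,280). I'll now measure these in tray axes.

```bash
cat > m.py <<'E'
from h import *
d=np.load('w1.npz');W=d['W'];f=d['f'];np.set_printoptions(precision=4,suppress=True)
T0=np.array([.5695,.2123,.06]);n=-.5736*ux+.8192*uz;e=.8192*ux+.5736*uz
L=W-T0;lo=np.stack([L@e,L@uy,L@n],-1)
for v in (95,110,125,140,150): 
    print(v,[ (u,*(lo[v,u]*1000).round(0)) for u in (225,238,244,262,280,322,345,362,404,425)])
for nm,u0,u1 in (('L',225,262),('M',305,340),('R',388,425)):
    q=lo[92:158,u0:u1].reshape(-1,3);k=(q[:,2]>.046)&(q[:,2]<.066);q=q[k]*1000
    print(nm,len(q),'lowend',np.percentile(q[:,0],[2,98]),'y',np.percentile(q[:,1],[3,50,97]),'ntop',np.percentile(q[:,2],[50,90]))
H=cv2.cvtColor(f,cv2.COLOR_RGB2HSV);m=(H[...,0]>22)&(H[...,0]<32)&(H[...,1]>170)&(H[...,2]>100);m[:74]=0;m[95:]=0;m[:,:160]=0;m[:,500:]=0
p=W[m];l=p-T0;print('edge x',np.percentile(l@ux,[3,50,97])*1000,'z',np.percentile(p[:,2],[5,50,95]))
x=l@ux;y=l@uy;print('edge angle deg',np.degrees(np.polyfit(y,x,1)[0]))
E
python3 m.py
```

```text
95 [(225, np.float64(11.0), np.float64(111.0), np.float64(7.0)), (238, np.float64(32.0), np.float64(89.0), np.float64(43.0)), (244, np.float64(32.0), np.float64(83.0), np.float64(43.0)), (262, np.float64(11.0), np.float64(69.0), np.float64(8.0)), (280, np.float64(7.0), np.float64(50.0), np.float64(2.0)), (322, np.float64(31.0), np.float64(3.0), np.float64(43.0)), (345, np.float64(10.0), np.float64(-23.0), np.float64(8.0)), (362, np.float64(13.0), np.float64(-42.0), np.float64(13.0)), (404, np.float64(31.0), np.float64(-81.0), np.float64(43.0)), (425, np.float64(11.0), np.float64(-113.0), np.float64(9.0))]
110 [(225, np.float64(-7.0), np.float64(114.0), np.float64(8.0)), (238, np.float64(24.0), np.float64(88.0), np.float64(58.0)), (244, np.float64(23.0), np.float64(82.0), np.float64(56.0)), (262, np.float64(-8.0), np.float64(71.0), np.float64(8.0)), (280, np.float64(-13.0), np.float64(51.0), np.float64(1.0)), (322, np.float64(23.0), np.float64(3.0), np.float64(58.0)), (345, np.float64(-10.0), np.float64(-24.0), np.float64(7.0)), (362, np.float64(-5.0), np.float64(-43.0), np.float64(14
[... 2677 characters left out ...]
Traceback (most recent call last):
  File "m.py", line 12, in <module>
    x=l@ux;y=l@uy;print('edge angle deg',np.degrees(np.polyfit(y,x,1)[0]))
                                                    ~~~~~~~~~~^^^^^^^
    c, resids, rank, s = lstsq(lhs, rhs, rcond)
                         ~~~~~^^^^^^^^^^^^^^^^^
    x, resids, rank, s = _umath_linalg.lstsq(a, b, rcond,
                         ~~~~~~~~~~~~~~~~~~~^^^^^^^^^^^^^
                                             signature=signature)
                                             ^^^^^^^^^^^^^^^^^^^^
    raise LinAlgError("SVD did not converge in Linear Least Squares")
numpy.linalg.LinAlgError: SVD did not converge in Linear Least Squares
```

```bash
python3 - <<'E'
from h import *
d=np.load('w1.npz');W=d['W'];f=d['f'];T0=np.array([.5695,.2123,.06])
H=cv2.cvtColor(f,cv2.COLOR_RGB2HSV);m=(H[...,0]>22)&(H[...,0]<32)&(H[...,1]>170)&(H[...,2]>100);m[:74]=0;m[97:]=0;m[:,:160]=0;m[:,500:]=0
p=W[m];p=p[np.isfinite(p[:,0])&(p[:,2]>.19)];l=p-T0;x=l@ux;y=l@uy
print('edge x',np.percentile(x,[2,10,50,97])*1000,'z',np.percentile(p[:,2],[5,50,95]),'ang',np.degrees(np.polyfit(y,x,1)[0]),'y',np.percentile(y,[1,99]))
to([.535,.1884,.250])
E
```

```text
edge x [-1.13816396 -0.50281316  2.56899827  6.27594123] z [0.20912781 0.21158617 0.21295083] ang 0.212101189368807 y [-0.1365775   0.13157761]
t 3.0 p [0.477 0.156 0.348] xaz -53.04 zc [-0.001  0.001 -1.   ] F [-0.328 -0.28   1.214] w 0.5 tool mm [  8.9 -65.7  97.8]
```

```bash
python3 -m inch '0 3 -21 33 0;0 3 -21 33 0;0 3 -22 33 0;0 0 0 0 0' >/dev/null; python3 -c "
from h import *
to([.5337,.1875,.076])"
```

```text
t 3.4 p [0.53  0.191 0.244] xaz -52.65 zc [-0.006  0.009 -1.   ] F [ 0.113 -0.278 -1.385] w 0.501 tool mm [  5.7  -2.2 167.5]
```

```bash
python3 -m inch '0 0 0 30 0;0 0 0 30 0;0 0 0 25 0;0 0 0 0 0' >/dev/null; python3 -c "
from h import *
to([.5337,.1875,.076])"
```

```text
t 3.8 p [0.53  0.19  0.163] xaz -52.72 zc [-0.003  0.005 -1.   ] F [ 0.192  0.584 -0.31 ] w 0.497 tool mm [ 4.1 -1.6 86.6]
```

```bash
python3 -m inch '0 4 0 16 0;0 0 0 20 0;0 0 0 20 0;0 0 0 0 0' >/dev/null; python3 -c "
from h import *
to([.5337,.1875,.076])"; python3 -m inch '0 0 0 12 0;0 0 0 12 0;0 0 0 6 0;0 0 0 0 0' >/dev/null; python3 -c "
from h import *
to([.5337,.1875,.076])
s=snap('wrist');save(s['frame'][60:420,100:540],'w2.png')"
```

```text
t 4.2 p [0.534 0.186 0.107] xaz -52.78 zc [-0.001  0.002 -1.   ] F [-0.498  0.15  -0.382] w 0.498 tool mm [-1.6 -0.3 31.4]
t 4.6 p [0.535 0.186 0.078] xaz -52.79 zc [-0.001  0.002 -1.   ] F [-0.058  0.25   0.069] w 0.498 tool mm [-1.8  0.1  1.6]
```

View pics/w2.png

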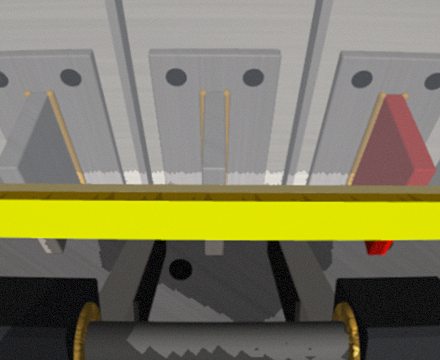

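The fingers straddle the middle rib: its end is at crop (214,250) and the fingers are at 150 and 285. I'll close on it now.

```bash
python3 -m inch '0 -1.5 0 1 0;-1 0 0 0 0;-1 0 0 0 0;-1 0 0 0 0;-1 0 0 0 0' 45 >/dev/null;python3 -m inch '-1 0 0 0 0;-1 0 0 0 0'; python3 -c "
from h import *
to([.5337,.1875,.076])"
```

```text
time_s: 5.35
tool_pos: [0.5347, 0.1874, 0.0777]
tool_rot: [-2.814, 1.397, -0.0]
contact_force: [-0.1, 0.7, 0.5]
width: 0.024
t 5.35 p [0.535 0.187 0.078] xaz -52.8 zc [ 0. -0. -1.] F [-0.089  0.665  0.524] w 0.024 tool mm [-0.7  0.8  1.7]
```

```bash
python3 -c "
from h import *
s=snap('side');a=s['frame'][140:300,220:430];s=snap('wrist');b=s['frame'][200:420,180:460]
a=cv2.resize(a,(630,480));b=cv2.resize(b,None,fx=1.7,fy=1.7);
save(a,'s2.png');print(sensors.state()['width'])"
```

```text
0.002088554964561381
```

View pics/s2.png

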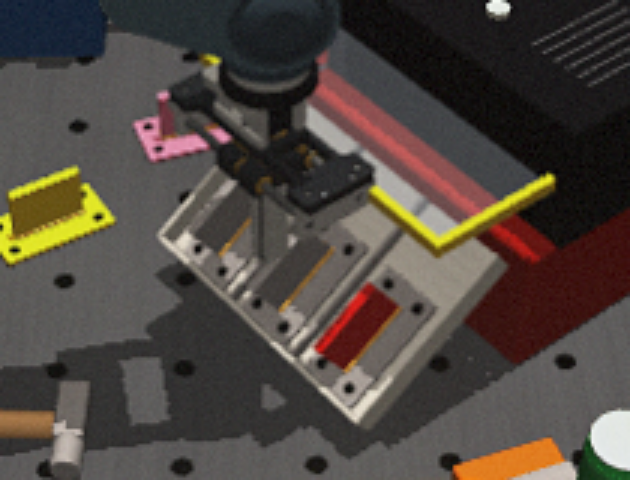

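The side crop shows the closed fingers at crop (275,240), with the middle rib in front of them at (300,275). The grip is empty, so I'll measure both with depth.

```bash
python3 - <<'E'
from h import *
np.set_printoptions(precision=1,suppress=True,linewidth=150)
T0=np.array([.5695,.2123,.06]);n=-.5736*ux+.8192*uz;e=.8192*ux+.5736*uz
s=snap('side');W=cloud(s);L=W-T0
def show(nm,u,v):
    P=W[v-1:v+2,u-1:u+2].reshape(-1,3);P=np.nanmedian(P,0);l=P-T0;print(nm,(u,v),'xyz',P*1000,'ux,uy',(l@ux)*1000,(l@uy)*1000,'e,n',l@e*1000,l@n*1000)
for c in [(275,205),(275,220),(275,240),(275,250),(270,225),(262,230),(285,225)]: show('finger',220+c[0]//3,140+c[1]//3)
for c in [(245,285),(255,275),(262,266),(300,245),(325,235),(300,265),(310,275)]: show('rib',220+c[0]//3,140+c[1]//3)
for c in [(350,300),(330,330),(370,290)]: show('red',220+c[0]//3,140+c[1]//3)
to([.5337,.1875,.076]);print(sensors.state()['joint_positions'])
E
```

```text
finger (311, 208) xyz [537.5 172.8 179. ] ux,uy -49.37983352978137 -12.229853194915306 e,n 27.802754858152923 125.80380896095011
finger (311, 213) xyz [537.4 176.6 160.8] ux,uy -47.11346487043116 -9.108375782437196 e,n 19.200871318318462 109.56728353606687
finger (311, 220) xyz [537.3 175.9 137.4] ux,uy -47.59748073153144 -9.5815479308602 e,n 5.429413492272404 90.74317042950881
finger (311, 223) xyz [537.3 176.1 127.2] ux,uy -47.52488143890444 -9.436470052991059 e,n -0.3957792677838981 82.29720657290065
finger (310, 215) xyz [535.  176.2 156.9] ux,uy -49.34909774788769 -7.990593781785564 e,n 15.143516879468896 107.67063814552088
finger (307, 216) xyz [527.8 180.4 143.6] ux,uy -52.555502447752296 -0.3091061903285827 e,n 4.918002349116262 98.65739161995612
finger (315, 215) xyz [547.2 183.2 144.5] ux,uy -35.36037461938707 -9.785354947334225 e,n 19.509066810306273 89.51523048457076
rib (301, 235) xyz [511.9 220.7  39.9] ux,uy -40.917128859709365 41.41849209279428 e,n -45.06685185531348 6.978181082015592
rib (305, 231) xyz [522.4 182.9  92.4] ux,uy -55.32603756976549 4.945345275238392 e,
[... 496 characters left out ...]
36 e,n 2.8194276071272593 26.32924432891839
rib (323, 231) xyz [568.2 206.3  70.4] ux,uy -4.643358440629776 -3.9539909358106757 e,n 2.1411568204579936 11.153912912483081
red (336, 240) xyz [597.6 132.8 112. ] ux,uy -25.52448911363375 -80.40148667353257 e,n 8.92093649359715 57.244099852229674
red (330, 250) xyz [581.5 113.9  96.3] ux,uy -49.789594120624464 -85.71128241046868 e,n -19.961785064369582 58.30222729608097
red (343, 236) xyz [613.2 134.8 122.5] ux,uy -11.937566021738546 -88.15213844464482 e,n 26.04436156483635 58.00970645506343
t 5.5 p [0.535 0.187 0.078] xaz -52.79 zc [-0.  0. -1.] F [-0.574 -0.421  0.829] w 0.002 tool mm [-0.6  0.7  1.6]
[ 0.137  0.159  1.844 -0.     1.138  1.058]
```

```bash
python3 - <<'E'
from h import *
np.set_printoptions(precision=1,suppress=True,linewidth=150)
W=np.load('side1.npz')['W'];p=W.reshape(-1,3)
k=np.isfinite(p[:,0])&(np.abs(p[:,0]-.193)<.09)&(np.abs(p[:,1]-.62)<.09)&(p[:,2]>.02)&(p[:,2]<.6)
q=p[k];print(len(q),'start lowest',q[np.argsort(q[:,2])[:300:12]]*1000)
s=snap('side');W=cloud(s)
for v in range(206,238): print(v,[tuple((W[v,u]*1000).round(0)) for u in (309,311,313)])
E
```

```text
3661 start lowest [[239.3 598.   20.2]
 [267.  603.7  22.8]
 [273.6 601.4  24.4]
 [249.2 602.3  28.2]
 [231.1 600.1  30.4]
 [246.9 600.6  33.4]
 [274.9 601.3  36. ]
 [262.1 608.7  38.4]
 [241.1 606.   41. ]
 [260.7 597.   43.4]
 [251.8 597.9  46.8]
 [254.9 600.   48.9]
 [245.8 602.3  51.2]
 [246.  603.7  54. ]
 [278.1 592.4  57.7]
 [258.8 605.   60.2]
 [233.  591.9  63. ]
 [281.3 598.3  64.5]
 [253.9 600.9  67.1]
 [272.2 605.8  70.5]
 [251.9 598.1  73. ]
 [263.8 603.8  75.9]
 [230.9 601.6  78.4]
 [276.6 602.1  80.5]
 [234.7 599.7  83.4]]
206 [(np.float64(533.0), np.float64(171.0), np.float64(188.0)), (np.float64(537.0), np.float64(135.0), np.float64(222.0)), (np.float64(541.0), np.float64(129.0), np.float64(227.0))]
207 [(np.float64(533.0), np.float64(172.0), np.float64(184.0)), (np.float64(537.0), np.float64(174.0), np.float64(182.0)), (np.float64(541.0), np.float64(129.0), np.float64(223.0))]
208 [(np.float64(533.0), np.float64(173.0), np.float64(180.0)), (np.float64(537.0), np.float64(176.0), np.float64(177.0)), (np.float64(541.0), np.float64(127.0), np.float64(223.0))]
209 [(np.f
[... 4539 characters left out ...]
4(532.0), np.float64(183.0), np.float64(82.0)), (np.float64(537.0), np.float64(187.0), np.float64(78.0)), (np.float64(542.0), np.float64(189.0), np.float64(76.0))]
235 [(np.float64(532.0), np.float64(181.0), np.float64(80.0)), (np.float64(537.0), np.float64(184.0), np.float64(77.0)), (np.float64(542.0), np.float64(187.0), np.float64(74.0))]
236 [(np.float64(532.0), np.float64(185.0), np.float64(73.0)), (np.float64(537.0), np.float64(183.0), np.float64(74.0)), (np.float64(542.0), np.float64(186.0), np.float64(72.0))]
237 [(np.float64(532.0), np.float64(183.0), np.float64(71.0)), (np.float64(537.0), np.float64(183.0), np.float64(71.0)), (np.float64(542.0), np.float64(191.0), np.float64(63.0))]
```

```bash
python3 - <<'E'
from h import *
W=np.load('side1.npz')['W']
for v in range(84,118,3): print(v,[tuple((W[v,u]*1000).round(0).astype(int)) for u in (166,170,176,179,182,186,195,203)])
W=np.load('w1.npz')['W'];print('wrist finger tips')
for v in (280,285,300,340): print(v,[tuple((W[v,u]*1000).round(0).astype(int)) for u in (240,258,262,372,378,395)])
s=snap('wrist');R=cv2.Rodrigues(np.array(s['rvec'],float))[0];print('cam',-R.T@np.ravel(s['tvec']),R[2])
E
```

```text
84 [(np.int64(-27), np.int64(1220), np.int64(-95)), (np.int64(165), np.int64(541), np.int64(303)), (np.int64(182), np.int64(539), np.int64(304)), (np.int64(192), np.int64(533), np.int64(307)), (np.int64(201), np.int64(529), np.int64(309)), (np.int64(57), np.int64(1206), np.int64(-90)), (np.int64(207), np.int64(665), np.int64(228)), (np.int64(129), np.int64(1187), np.int64(-81))]
87 [(np.int64(-23), np.int64(1193), np.int64(-93)), (np.int64(-7), np.int64(1197), np.int64(-96)), (np.int64(176), np.int64(557), np.int64(284)), (np.int64(183), np.int64(563), np.int64(280)), (np.int64(42), np.int64(1191), np.int64(-94)), (np.int64(59), np.int64(1186), np.int64(-92)), (np.int64(206), np.int64(664), np.int64(219)), (np.int64(128), np.int64(1181), np.int64(-91))]
90 [(np.int64(-23), np.int64(1185), np.int64(-102)), (np.int64(-8), np.int64(1189), np.int64(-105)), (np.int64(174), np.int64(561), np.int64(272)), (np.int64(183), np.int64(559), np.int64(273)), (np.int64(40), np.int64(1194), np.int64(-109)), (np.int64(56), np.int64(1191), np.int64(-109)), (np.int64(206), np.int64(656), np.int64(213))
[... 4097 characters left out ...]
89)), (np.int64(506), np.int64(133), np.int64(390))]
300 [(np.int64(468), np.int64(185), np.int64(407)), (np.int64(471), np.int64(178), np.int64(402)), (np.int64(467), np.int64(175), np.int64(392)), (np.int64(496), np.int64(139), np.int64(395)), (np.int64(500), np.int64(140), np.int64(403)), (np.int64(505), np.int64(135), np.int64(406))]
340 [(np.int64(470), np.int64(180), np.int64(436)), (np.int64(458), np.int64(169), np.int64(407)), (np.int64(244), np.int64(81), np.int64(-2)), (np.int64(344), np.int64(-50), np.int64(-1)), (np.int64(490), np.int64(134), np.int64(416)), (np.int64(501), np.int64(140), np.int64(439))]
cam [0.59437376 0.23311571 0.28841711] [-0.20602101 -0.15538299 -0.96613222]
```

The cameras agree that the real fingertips are about 37 mm above the reported TCP in all three views (start, w1, now). The spec says they should be 8 mm below it. The gripper therefore sits about 45 mm higher than reported and closed above the rib, so I'll reopen and go lower, watching the force.

```bash
python3 -m inch '0 -0.5 0.5 0 0;0 0 0 0 0;0 0 0 0 0;0 0 0 0 0' >/dev/null; python3 -m inch '0 0 0 8 0;0 0 0 8 0;0 0 0 0 0';python3 -m inch '0 0 0 6 0;0 0 0 6 0;0 0 0 0 0'; python3 -m inch '0 0 0 5 0;0 0 0 5 0;0 0 0 0 0';python3 -c "
from h import *
to([.5337,.1875,.031])"
```

```text
time_s: 6.3
tool_pos: [0.5325, 0.1873, 0.0597]
tool_rot: [2.812, -1.396, -0.005]
contact_force: [-0.3, -0.1, 0.3]
width: 0.497
time_s: 6.6
tool_pos: [0.5331, 0.1874, 0.0484]
tool_rot: [2.813, -1.396, -0.003]
contact_force: [0.5, -0.1, -0.2]
width: 0.498
time_s: 6.9
tool_pos: [0.5333, 0.1874, 0.0387]
tool_rot: [2.813, -1.396, -0.002]
contact_force: [1.1, -0.3, 0.1]
width: 0.501
t 6.9 p [0.533 0.187 0.039] xaz -52.79 zc [-0.001  0.001 -1.   ] F [ 1.066 -0.291  0.076] w 0.501 tool mm [ 0.2 -0.4  7.7]
```

```bash
python3 -m inch '0 0 0 4 0;0 0 0 3 0;0 0 0 0 0';python3 -m inch '-1 0 0 0 0;-1 0 0 0 0;-1 0 0 0 0;-1 0 0 0 0;-1 0 0 0 0' 45;python3 -c "
from h import *
to([.5337,.1875,.031])
s=snap('side');save(cv2.resize(s['frame'][140:300,220:430],(630,480)),'s3.png')"
```

```text
time_s: 7.2
tool_pos: [0.5336, 0.1875, 0.0321]
tool_rot: [2.814, -1.396, -0.001]
contact_force: [0.1, -0.1, -1.0]
width: 0.502
time_s: 7.7
tool_pos: [0.5341, 0.1875, 0.0328]
tool_rot: [2.814, -1.396, 0.001]
contact_force: [0.7, -2.4, 1.6]
width: 0.114
t 7.7 p [0.534 0.187 0.033] xaz -52.78 zc [ 0. -0. -1.] F [ 0.743 -2.356  1.591] w 0.114 tool mm [-0.2  0.3  1.8]
```

View pics/s3.png

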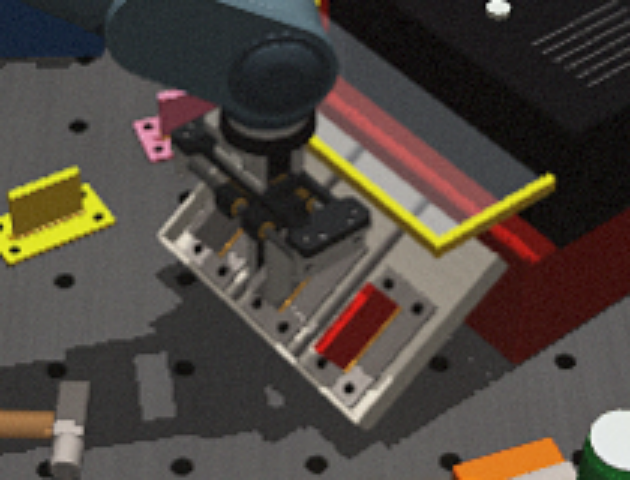

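The fingers now hold the middle rib (width 0.114 = 10.7 mm). I'll lift square to the floor.

```bash
python3 -m inch '-1 0 3 -4 0;-1 0 6 -8 0;-1 0 6 -8 0;-1 0 9 -12 0;-1 0 9 -12 0' 60;python3 -m inch '-1 0 11 -16 0;-1 0 20 -28 0;-1 0 30 -35 0;-1 0 30 -35 0;-1 0 0 0 0';python3 -c "
from h import *
to([.5337,.1875,.031])
s=snap('side');a=s['frame'][90:330,180:500];s2=snap('wrist');b=s2['frame'][240:480]
save(a,'s4.png');np.savez('s4.npz',W=cloud(s),f=s['frame'],Ww=cloud(s2),fw=s2['frame'])"
```

```text
time_s: 8.25
tool_pos: [0.5052, 0.1669, 0.0757]
tool_rot: [2.812, -1.395, -0.006]
contact_force: [-0.1, -0.2, -5.3]
width: 0.107
time_s: 8.75
tool_pos: [0.4354, 0.1112, 0.1952]
tool_rot: [-2.811, 1.398, -0.011]
contact_force: [0.9, 0.4, -4.5]
width: 0.105
t 8.75 p [0.435 0.111 0.195] xaz -52.87 zc [ 0.005 -0.005 -1.   ] F [ 0.912  0.414 -4.508] w 0.105 tool mm [  -2.3 -123.6  164.9]
```

View pics/s4.png

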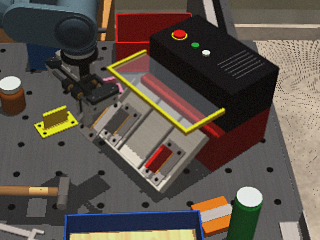

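```bash
python3 -m inch '-1 0 0 0 8.5;-1 0 0 0 8.5;-1 0 0 0 8.5;-1 0 0 0 8.5;-1 0 0 0 3'; python3 - <<'E'
from h import *
to([.517,-.353,.195])
for n in ('side1','scene1','w1'):
    d=np.load(n+'.npz');W=d['W'];H=cv2.cvtColor(d['f'],cv2.COLOR_RGB2HSV)
    m=(H[...,0]>105)&(H[...,0]<130)&(H[...,1]>150);p=W[m];p=p[(p[:,2]>.092)&(p[:,2]<.108)&(np.abs(p[:,0]-.54)<.17)&(np.abs(p[:,1]+.243)<.22)]
    for sx in (-1,1):
        q=p[(np.abs(p[:,0]-(.539+sx*.1475))<.012)&(np.abs(p[:,1]+.243)<.18)]
        if len(q)>60: c=np.polyfit(q[:,1],q[:,0],1);print(n,'xwall',sx,len(q),'ang',-np.degrees(c[0]),'x@-.243',np.polyval(c,-.243))
    for sy in (-1,1):
        q=p[(np.abs(p[:,1]-(-.243+sy*.1975))<.012)&(np.abs(p[:,0]-.539)<.13)]
        if len(q)>60: c=np.polyfit(q[:,0],q[:,1],1);print(n,'ywall',sy,len(q),'ang',np.degrees(c[0]),'y@.539',np.polyval(c,.539))
    q=W.reshape(-1,3);q=q[(q[:,2]>.088)&(q[:,2]<.105)&(np.abs(q[:,0]-.54)<.06)&(np.abs(q[:,1]+.127)<.03)]
    if len(q)>20: c=np.polyfit(q[:,0],q[:,1],1);print(n,'packed ang',np.degrees(c[0]),len(q),q.mean(0),np.percentile(q[:,0],[2,98]))
    q=W.reshape(-1,3);q=q[(np.abs(q[:,0]-.53)<.1)&(q[:,1]>-.4)&(q[:,1]<-.2)&(q[:,2]<.06)];
    if len(q): print(n,'board z',np.median(q[:,2]))
E
```

```text
time_s: 9.35
tool_pos: [0.4335, 0.1129, 0.1874]
tool_rot: [2.219, -2.217, -0.008]
contact_force: [0.1, 0.1, -5.2]
width: 0.104
t 9.35 p [0.433 0.113 0.187] xaz -89.97 zc [-0.     0.007 -1.   ] F [ 0.096  0.112 -5.189] w 0.104 tool mm [466.  -83.2  -8.2]
side1 xwall -1 389 ang 1.0056490541919716 x@-.243 0.39173365553820017
side1 xwall 1 392 ang 1.0068529846358565 x@-.243 0.6858486143331215
side1 ywall -1 283 ang 0.6987151818056421 y@.539 -0.44171013055921854
side1 ywall 1 301 ang 1.0355589349285987 y@.539 -0.04710336399370871
side1 packed ang 1.6247388460734096 169 [ 0.537 -0.13   0.093] [0.503 0.569]
side1 board z 0.03808933947359129
scene1 xwall -1 272 ang 1.0539079421939919 x@-.243 0.39401458061400896
scene1 xwall 1 135 ang 0.814264043796582 x@-.243 0.6888814312858844
scene1 ywall -1 222 ang 1.4179857141237155 y@.539 -0.4391092876465406
scene1 ywall 1 143 ang 0.7751118963945258 y@.539 -0.04406536240752771
scene1 packed ang 0.4751300234774574 132 [ 0.539 -0.127  0.094] [0.506 0.572]
scene1 board z 0.03946946149249515
w1 xwall -1 63 ang -0.6216889351034806 x@-.243 0.39783295205183467
w1 xwall 1 485 ang 0.9278587789547228 x@-.243 0.6856222751858962
w1 ywall 1 1131 ang 0.9849782869123908 y@.539 -0.04313459862551019
w1 packed ang 0.7986569030206748 573 [ 0.538 -0.126  0.093] [0.504 0.571]
w1 board z 0.03855960007683841
```

```bash
python3 -m inch '-1 30 -5 0 -1;-1 47 -9 0 0;-1 47 -9 0 0;-1 47 -9 0 0;-1 47 -9 0 0' >/dev/null;python3 -m inch '-1 47 -9 0 0;-1 47 -9 0 0;-1 47 -9 0 0;-1 47 -9 0 0;-1 47 -9 0 0'>/dev/null; python3 -m inch '-1 18 -2 0 0;-1 0 0 0 0;-1 0 0 0 0'; cat > tilt.py <<'E'
from h import *
import sys
s,p,R=pose();c=p+np.array([0,0,.056])
to([float(a) for a in sys.argv[1:4]]);print('torque',np.array(s['ft_torque']))
for nm in ('scene','side'):
    q=cloud(snap(nm)).reshape(-1,3);l=q-c
    k=np.isfinite(q[:,0])&(np.abs(l[:,0])<.12)&(np.abs(l[:,1])<.045)&(l[:,2]<-.003)&(l[:,2]>-.12)&(q[:,2]>.048);l=l[k]*1000
    if len(l)<20: print(nm,'few',len(l));continue
    # lowest profile per x bin
    print(nm,len(l),[(b,int(np.percentile(l[(l[:,0]>=b)&(l[:,0]<b+10)][:,2],10)),int(np.percentile(l[(l[:,0]>=b)&(l[:,0]<b+10)][:,2],95))) for b in range(-60,110,10) if ((l[:,0]>=b)&(l[:,0]<b+10)).sum()>5])
E
python3 tilt.py .521 -.358 .06
```

```text
time_s: 10.65
tool_pos: [0.5317, -0.3551, 0.1871]
tool_rot: [-2.245, 2.198, 0.01]
contact_force: [-0.3, 0.3, -5.7]
width: 0.107
t 10.65 p [ 0.532 -0.355  0.187] xaz -88.78 zc [-0.005  0.004 -1.   ] F [-0.29   0.325 -5.672] w 0.107 tool mm [  3.2  10.2 127.1]
torque [0.031 0.293 0.019]
scene 427 [(-20, -31, -4), (-10, -54, -8), (0, -46, -4), (10, -41, -6), (20, -32, -4), (30, -26, -4), (40, -20, -3), (50, -13, -4), (60, -7, -3)]
side 482 [(-10, -56, -49), (0, -51, -42), (10, -44, -33), (20, -38, -29), (40, -20, -7), (50, -14, -5), (60, -8, -3)]
```

The held bracket still has its 35° tilt (profile slope 36°). I'll lower it to just above the board, then ease the grip so gravity swings the high end down.

```bash
python3 -m inch '-1 3 10 30 0;-1 0 0 30 0;-1 0 0 30 0;-1 0 0 25 0;-1 0 0 15 0'; python3 -m inch '-1 0 0 0 0;-1 0 0 0 0;-1 0 0 0 0' 30;python3 tilt.py .521 -.358 .0295
```

```text
time_s: 11.25
tool_pos: [0.5216, -0.3572, 0.0579]
tool_rot: [-2.246, 2.196, 0.007]
contact_force: [0.1, -0.0, -5.2]
width: 0.102
time_s: 11.55
tool_pos: [0.5239, -0.3607, 0.0628]
tool_rot: [2.245, -2.198, 0.006]
contact_force: [1.0, 0.7, -4.7]
width: 0.102
t 11.55 p [ 0.524 -0.361  0.063] xaz -88.77 zc [ 0.003 -0.003 -1.   ] F [ 1.047  0.655 -4.709] w 0.102 tool mm [-2.8  2.9 33.3]
torque [-0.043  0.288 -0.034]
scene 360 [(-10, -56, -8), (0, -47, -4), (10, -39, -5), (20, -32, -4), (30, -26, -4), (40, -19, -7), (50, -12, -4), (60, -7, -3)]
side 397 [(-10, -60, -50), (0, -54, -47), (30, -18, -5), (40, -21, -7), (50, -14, -4), (60, -8, -3), (70, -5, -3)]
```

```bash
python3 -m inch '-1 0 0 6 0;-1 0 0 6 0;-1 0 0 0 0' 20;python3 tilt.py .521 -.358 .0295;python3 -m inch '-1 0 0 0 0;-1 0 0 0 0' 15;python3 tilt.py .521 -.358 .0295
```

```text
time_s: 11.95
tool_pos: [0.5218, -0.359, 0.0471]
tool_rot: [2.245, -2.198, -0.004]
contact_force: [-0.8, -1.0, -4.4]
width: 0.108
t 11.95 p [ 0.522 -0.359  0.047] xaz -88.8 zc [-0.002  0.002 -1.   ] F [-0.826 -0.95  -4.364] w 0.108 tool mm [-1.   0.7 17.6]
torque [ 0.066  0.319 -0.009]
scene 348 [(-10, -54, -8), (0, -47, -4), (10, -39, -4), (20, -32, -7), (30, -27, -4), (40, -18, -6), (50, -13, -4), (60, -7, -3)]
side 369 [(-10, -54, -49), (30, -12, -5), (40, -22, -6), (50, -15, -5), (60, -8, -3), (70, -6, -3)]
time_s: 12.25
tool_pos: [0.5228, -0.36, 0.0489]
tool_rot: [2.245, -2.198, 0.001]
contact_force: [0.5, 0.5, -4.6]
width: 0.103
t 12.25 p [ 0.523 -0.36   0.049] xaz -88.79 zc [ 0. -0. -1.] F [ 0.514  0.546 -4.645] w 0.103 tool mm [-2.   1.8 19.4]
torque [-0.057  0.336 -0.   ]
scene 358 [(-10, -54, -6), (0, -46, -6), (10, -39, -7), (20, -34, -7), (30, -26, -6), (40, -19, -4), (50, -14, -4), (60, -8, -3)]
side 367 [(-10, -54, -49), (30, -21, -4), (40, -20, -8), (50, -15, -6), (60, -8, -3)]
```

```bash
python3 -m inch '-1 0 0 3 0;-1 0 0 2 0;-1 0 0 0 0';python3 -m inch '-1 0 0 0 0;-1 0 0 0 0' 10; python3 tilt.py .521 -.358 .0295;python3 -m inch '-1 0 0 0 0;-1 0 0 0 0' 7;python3 tilt.py .521 -.358 .0295
```

```text
time_s: 12.65
tool_pos: [0.5227, -0.3598, 0.0437]
tool_rot: [-2.245, 2.198, -0.0]
contact_force: [-1.2, 0.3, -3.6]
width: 0.108
time_s: 12.85
tool_pos: [0.5228, -0.3598, 0.0437]
tool_rot: [-2.245, 2.198, -0.0]
contact_force: [0.5, -0.0, -4.4]
width: 0.107
t 12.85 p [ 0.523 -0.36   0.044] xaz -88.79 zc [ 0. -0. -1.] F [ 0.474 -0.012 -4.444] w 0.107 tool mm [-1.9  1.8 14.2]
torque [0.056 0.214 0.029]
scene 333 [(-10, -51, -3), (0, -46, -6), (10, -39, -4), (20, -31, -6), (30, -25, -6), (40, -20, -5), (50, -13, -3), (60, -8, -3)]
side 366 [(30, -16, -3), (40, -22, -7), (50, -14, -5), (60, -8, -3), (70, -4, -3)]
time_s: 13.15
tool_pos: [0.5226, -0.3598, 0.0436]
tool_rot: [2.245, -2.198, -0.0]
contact_force: [-7.5, -0.7, -2.0]
width: 0.108
t 13.15 p [ 0.523 -0.36   0.044] xaz -88.79 zc [ 0.  0. -1.] F [-7.459 -0.748 -1.973] w 0.108 tool mm [-1.9  1.5 14.1]
torque [-0.097  1.56   0.004]
scene 600 [(-50, -47, -41), (-40, -47, -40), (-30, -48, -40), (-20, -47, -24), (-10, -49, -6), (0, -49, -6), (10, -50, -6), (20, -49, -5), (30, -50, -5), (40, -50, -5), (50, -51, -4), (60, -51, -48)]
side 205 [(-50, -50, -43), (-40, -47, -42), (30, -43, -3), (40, -50, -3), (50, -51, -3), (60, -51, -50)]
```

```bash
python3 -m inch '-1 0 0 0 0;-1 0 0 0 0';python3 tilt.py .521 -.358 .0295; python3 -m inch '-1 0 0 2 0;-1 0 0 1 0;-1 0 0 0 0';python3 tilt.py .521 -.358 .0295
```

```text
time_s: 13.45
tool_pos: [0.5225, -0.3599, 0.0437]
tool_rot: [2.245, -2.198, -0.0]
contact_force: [-0.6, 0.8, -3.7]
width: 0.109
t 13.45 p [ 0.523 -0.36   0.044] xaz -88.79 zc [-0.  0. -1.] F [-0.624  0.788 -3.714] w 0.109 tool mm [-1.9  1.5 14.2]
torque [-0.027  0.339 -0.009]
scene 618 [(-50, -47, -42), (-40, -47, -41), (-30, -48, -41), (-20, -48, -23), (-10, -49, -6), (0, -49, -7), (10, -50, -5), (20, -50, -4), (30, -49, -4), (40, -51, -4), (50, -51, -5), (60, -51, -48)]
side 209 [(-50, -48, -43), (-40, -48, -42), (30, -11, -4), (40, -49, -3), (50, -51, -3)]
time_s: 13.85
tool_pos: [0.5226, -0.36, 0.0407]
tool_rot: [2.245, -2.198, 0.0]
contact_force: [-1.4, -0.4, -3.3]
width: 0.105
t 13.85 p [ 0.523 -0.36   0.041] xaz -88.8 zc [ 0.  0. -1.] F [-1.444 -0.406 -3.301] w 0.105 tool mm [-2.   1.6 11.2]
torque [-0.033  0.339 -0.007]
scene 518 [(-40, -47, -40), (-30, -47, -42), (-20, -47, -26), (-10, -46, -5), (0, -47, -5), (10, -47, -7), (20, -47, -7), (30, -47, -4), (40, -47, -6), (50, -47, -7), (60, -48, -46)]
side 152 [(-40, -48, -45), (30, -13, -3), (40, -47, -4), (50, -48, -5)]
```

```bash
python3 -m inch '-1 0 0 1.5 0;-1 0 0 1.5 0;-1 0 0 0 0';python3 -m inch '-1 0 0 1.5 0;-1 0 0 1.5 0;-1 0 0 0 0';python3 -m inch '-1 0 0 1 0;-1 0 0 1 0;-1 0 0 0 0';python3 tilt.py .521 -.358 .0295
```

```text
time_s: 14.25
tool_pos: [0.5226, -0.3598, 0.0374]
tool_rot: [2.245, -2.198, 0.0]
contact_force: [-1.0, -0.8, -3.0]
width: 0.105
time_s: 14.55
tool_pos: [0.5235, -0.3598, 0.0365]
tool_rot: [-2.244, 2.197, -0.001]
contact_force: [-2.7, 3.5, 6.9]
width: 0.103
time_s: 14.85
tool_pos: [0.5244, -0.3599, 0.0352]
tool_rot: [-2.244, 2.197, -0.004]
contact_force: [-1.2, 4.0, 8.4]
width: 0.105
t 14.85 p [ 0.524 -0.36   0.035] xaz -88.79 zc [ 0.    -0.003 -1.   ] F [-1.2    3.958  8.429] w 0.105 tool mm [-2.   3.3  5.7]
torque [0.882 0.523 0.044]
scene 341 [(-40, -43, -41), (-30, -43, -41), (-20, -42, -8), (-10, -42, -5), (0, -41, -6), (10, -41, -5), (20, -41, -5), (30, -40, -4), (40, -42, -6), (50, -42, -8), (60, -42, -39)]
side 73 [(30, -27, -5), (40, -40, -6)]
```

```bash
cat > foot.py <<'E'
from h import *
import sys
cx,cy=float(sys.argv[1]),float(sys.argv[2]);np.set_printoptions(precision=4,suppress=True)
for nm in ('scene','side'):
    s=snap(nm);W=cloud(s);H=cv2.cvtColor(s['frame'],cv2.COLOR_RGB2HSV)
    a=(np.abs(W[...,0]-cx)<.09)&(np.abs(W[...,1]-cy)<.055)
    wood=(H[...,1]>60)
    b=W[a&wood&(W[...,2]<.05)];bz=np.median(b[:,2])
    g=a&(H[...,1]<45)&(W[...,2]<bz+.028)&(W[...,2]>bz-.004);p=W[g]
    M=np.c_[p[:,:2]-[cx,cy],np.ones(len(p))]
    k=np.ones(len(p),bool)
    for _ in range(6):
        c=np.linalg.lstsq(M[k],p[k,2],rcond=None)[0];r=p[:,2]-M@c;k=np.abs(r)<.003
    q=p[k];rect=cv2.minAreaRect(q[:,:2].astype(np.float32))
    print(nm,'board',bz,'n',k.sum(),'slope deg x,y',np.degrees(c[:2]),'z-board mm',(c[2]-bz)*1000,'rect',rect,np.percentile(q[:,:2],[1,99],axis=0).ravel())
E
python3 foot.py .54 -.36
```

```text
scene board 0.04020262177072687 n 301 slope deg x,y [0.0634 0.7131] z-board mm 5.345752181968789 rect ((0.5427063703536987, -0.3582705855369568), (0.06354648619890213, 0.1095367893576622), 89.6956787109375) [ 0.489  -0.3887  0.5949 -0.3284]
side board 0.03815766129085611 n 313 slope deg x,y [0.032  0.2459] z-board mm 5.948433027252037 rect ((0.5410104393959045, -0.36078664660453796), (0.1068291887640953, 0.061552297323942184), 1.8262161016464233) [ 0.4872 -0.3898  0.5945 -0.3296]
```

The bracket is flat: slope about 0°, foot top 5–6 mm above the board, centred at (0.542, -0.360). I'll ease off, release and lift.

```bash
python3 -m inch '-1 0 0 -1 0;-1 0 0 0 0'; python3 -m inch '-0.6 0 0 0 0;-0.4 0 0 0 0;-0.2 0 0 0 0;0 0 0 0 0;0 0 0 0 0';python3 -m inch '0 0 0 -8 0;0 0 0 -15 0;0 0 0 -30 0;0 0 0 -40 0;0 0 0 -40 0'; python3 foot.py .54 -.36;python3 -c "
from h import *
to([.4824,.2557,.2])"
```

```text
time_s: 15.25
tool_pos: [0.5243, -0.3599, 0.0352]
tool_rot: [-2.243, 2.197, -0.004]
contact_force: [2.2, 4.8, 6.0]
width: 0.108
time_s: 15.75
tool_pos: [0.5225, -0.3598, 0.0334]
tool_rot: [2.244, -2.198, -0.001]
contact_force: [-0.3, 0.7, 0.5]
width: 0.485
time_s: 16.25
tool_pos: [0.5226, -0.3597, 0.1693]
tool_rot: [2.245, -2.198, 0.001]
contact_force: [0.3, -0.1, 0.2]
width: 0.501
scene board 0.04006041570520641 n 316 slope deg x,y [-0.0566 -0.8263] z-board mm 5.978132564873007 rect ((0.5432447195053101, -0.36873552203178406), (0.10813581943511963, 0.08676274865865707), 1.7965251207351685) [ 0.4896 -0.3882  0.5961 -0.3275]
side board 0.03819488450070198 n 789 slope deg x,y [-0.2136 -0.4924] z-board mm 5.857624164228026 rect ((0.5407711267471313, -0.3604193329811096), (0.10757410526275635, 0.0622793473303318), 0.33656132221221924) [ 0.4872 -0.3904  0.5935 -0.3302]
t 16.35 p [ 0.526 -0.363  0.176] xaz -88.79 zc [ 0.011 -0.01  -1.   ] F [ 0.599 -0.788  0.875] w 0.498 tool mm [-619.2   30.3  -30.8]
```

```bash
python3 -m inch '0 -30 2.5 -8 0;0 -47 2.5 -8 0;0 -47 2.5 -8 0;0 -47 2.5 -8 0;0 -47 2.5 0 0'>/dev/null; python3 -m inch '0 -47 2.5 0 0;0 -47 2.5 0 0;0 -47 2.5 0 0;0 -47 2.5 0 0;0 -47 2.5 0 0'>/dev/null;python3 -m inch '0 -47 2.5 0 0;0 -47 2.5 0 0;0 -47 2.5 0 0;0 -20 0 0 0;0 0 0 0 0'>/dev/null;python3 -m inch '0 0 0 0 -8.5;0 0 0 0 -8.5;0 0 0 0 -8.5;0 0 0 0 -8.5;0 0 0 0 -2'>/dev/null;python3 -m inch '0 0 0 0 0;0 0 0 0 0'>/dev/null;python3 -c "
from h import *
to([.4828,.2553,.0325])"
```

```text
t 18.55 p [0.477 0.253 0.199] xaz -52.9 zc [ 0. -0. -1.] F [ 0.358 -0.447  0.066] w 0.501 tool mm [  1.1  -5.9 166.4]
```

```bash
python3 -m inch '0 1 -5.5 25 0;0 0 0 25 0;0 0 0 25 0;0 0 0 15 0;0 0 0 0 0'>/dev/null;python3 -c "
from h import *
to([.4828,.2553,.0325])";python3 -m inch '0 0 0 10 0;0 0 0 10 0;0 0 0 10 0;0 0 0 10 0;0 0 0 0 0'; python3 -c "
from h import *
to([.4828,.2553,.0325])"
```

```text
t 19.05 p [0.481 0.255 0.106] xaz -52.83 zc [-0.002  0.004 -1.   ] F [ 0.543  0.495 -0.695] w 0.499 tool mm [ 1.3 -2.2 73.9]
time_s: 19.55
tool_pos: [0.481, 0.2555, 0.0668]
tool_rot: [2.812, -1.396, -0.004]
contact_force: [-0.7, -0.8, -0.0]
width: 0.504
t 19.55 p [0.481 0.256 0.067] xaz -52.79 zc [-0.001  0.003 -1.   ] F [-0.705 -0.816 -0.023] w 0.504 tool mm [ 1.3 -1.4 34.3]
```

```bash
python3 -m inch '0 1 -1 9 0;0 0 0 9 0;0 0 0 8 0;0 0 0 7 0;0 0 0 0 0';python3 -m inch '0 0 0 1 0;-1 0 0 0 0;-1 0 0 0 0;-1 0 0 0 0;-1 0 0 0 0' 60; python3 -m inch '-1 0 0 0 0';python3 -c "
from h import *
to([.4828,.2553,.0325])"
```

```text
time_s: 20.05
tool_pos: [0.4826, 0.2554, 0.0343]
tool_rot: [2.813, -1.396, -0.003]
contact_force: [0.8, -0.5, -0.2]
width: 0.499
time_s: 20.55
tool_pos: [0.4838, 0.2558, 0.0349]
tool_rot: [-2.814, 1.396, -0.001]
contact_force: [0.3, -1.0, -0.2]
width: 0.194
time_s: 20.65
tool_pos: [0.4835, 0.256, 0.0348]
tool_rot: [-2.813, 1.397, 0.001]
contact_force: [-4.7, 4.5, 3.3]
width: 0.113
t 20.65 p [0.483 0.256 0.035] xaz -52.81 zc [-0.001 -0.    -1.   ] F [-4.664  4.484  3.294] w 0.113 tool mm [0.2 1.  2.3]
```

```bash
python3 -m inch '-1 0 3 -4 0;-1 0 6 -8 0;-1 0 6 -8 0;-1 0 9 -12 0;-1 0 9 -12 0' 60;python3 -m inch '-1 0 11 -16 0;-1 0 20 -28 0;-1 0 30 -35 0;-1 0 30 -35 0;-1 0 0 0 0';python3 -m inch '-1 0 0 0 8.5;-1 0 0 0 8.5;-1 0 0 0 8.5;-1 0 0 0 8.5;-1 0 0 0 2'>/dev/null; python3 -c "
from h import *
to([.5215,-.244,.19])"
```

```text
time_s: 21.15
tool_pos: [0.4548, 0.2347, 0.0774]
tool_rot: [2.811, -1.394, -0.005]
contact_force: [-0.9, 0.4, -6.0]
width: 0.107
time_s: 21.65
tool_pos: [0.3849, 0.1797, 0.197]
tool_rot: [-2.81, 1.396, -0.01]
contact_force: [1.5, 1.0, -6.0]
width: 0.106
t 22.15 p [0.383 0.18  0.19 ] xaz -88.98 zc [ 0.001  0.005 -1.   ] F [ 0.805  0.196 -6.491] w 0.101 tool mm [ 426.8 -130.9   -0.2]
```

```bash
python3 -m inch '-1 30 -10 0 0;-1 45 -14 0 0;-1 45 -14 0 0;-1 45 -14 0 0;-1 45 -14 0 0'>/dev/null;python3 -m inch '-1 45 -14 0 0;-1 45 -14 0 0;-1 45 -14 0 0;-1 45 -14 0 0;-1 25 -9 0 0'>/dev/null;python3 -m inch '-1 11 0 0 0;-1 0 0 0 0;-1 0 0 0 0'>/dev/null;python3 tilt.py .5215 -.244 .05
```

```text
t 23.45 p [ 0.524 -0.241  0.191] xaz -88.76 zc [-0.002  0.003 -1.   ] F [-0.615  0.393 -5.874] w 0.105 tool mm [  3.4   2.  141.2]
torque [ 0.017  0.332 -0.027]
scene 498 [(-20, -58, -6), (-10, -55, -5), (0, -49, -5), (10, -40, -4), (20, -33, -6), (30, -27, -5), (40, -21, -5), (50, -14, -4), (60, -7, -3)]
side 715 [(-10, -58, -51), (0, -52, -44), (10, -45, -36), (20, -38, -28), (30, -31, -23), (40, -23, -7), (50, -16, -5), (60, -9, -3), (70, -6, -3)]
```

```bash
python3 -m inch '-1 3 2 30 0;-1 0 0 30 0;-1 0 0 30 0;-1 0 0 25 0;-1 0 0 15 0' >/dev/null; python3 -m inch '-1 0 0 5 0;-1 0 0 4 0;-1 0 0 3 0;-1 0 0 0 0' 20;python3 -m inch '-1 0 0 1 0;-1 0 0 0 0;-1 0 0 0 0' 11; python3 -m inch '-1 0 0 0 0;-1 0 0 0 0' 8;python3 tilt.py .5215 -.244 .0295
```

```text
time_s: 24.45
tool_pos: [0.5234, -0.2458, 0.0515]
tool_rot: [-2.245, 2.198, -0.002]
contact_force: [0.8, 0.7, -5.8]
width: 0.105
time_s: 24.75
tool_pos: [0.523, -0.2456, 0.05]
tool_rot: [2.245, -2.198, 0.001]
contact_force: [-0.4, 0.3, -6.5]
width: 0.105
time_s: 24.95
tool_pos: [0.523, -0.2455, 0.0499]
tool_rot: [-2.245, 2.198, -0.001]
contact_force: [-0.3, -0.6, -5.6]
width: 0.107
t 24.95 p [ 0.523 -0.246  0.05 ] xaz -88.8 zc [ 0. -0. -1.] F [-0.342 -0.565 -5.572] w 0.107 tool mm [-1.6  1.5 20.3]
torque [-0.004  0.257 -0.01 ]
scene 687 [(-50, -43, -38), (-40, -45, -38), (-30, -46, -29), (-20, -47, -28), (-10, -51, -7), (0, -52, -5), (10, -54, -10), (20, -56, -3), (30, -55, -3), (40, -57, -7), (50, -57, -54)]
side 470 [(-50, -44, -39), (-40, -45, -39), (-30, -48, -43), (-20, -50, -45), (-10, -51, -47), (0, -53, -49), (10, -56, -50), (20, -57, -52), (30, -57, -5), (40, -57, -5), (50, -57, -56)]
```

It has swung to within about 9° of level. I'll lower slowly and let the board level it.

```bash
python3 -m inch '-1 0 0 2 0;-1 0 0 2 0;-1 0 0 2 0;-1 0 0 0 0';python3 -m inch '-1 0 0 1.5 0;-1 0 0 1.5 0;-1 0 0 0 0'; python3 -m inch '-1 0 0 1.5 0;-1 0 0 1 0;-1 0 0 0 0'; python3 foot.py .5435 -.246
```

```text
time_s: 25.45
tool_pos: [0.5229, -0.2456, 0.0434]
tool_rot: [2.244, -2.198, 0.0]
contact_force: [-0.2, -0.8, -3.6]
width: 0.106
time_s: 25.75
tool_pos: [0.5228, -0.2454, 0.0404]
tool_rot: [-2.245, 2.198, 0.0]
contact_force: [-1.1, -0.1, -2.9]
width: 0.108
time_s: 26.05
tool_pos: [0.5229, -0.2454, 0.0382]
tool_rot: [2.245, -2.198, -0.0]
contact_force: [-2.2, -0.5, -1.1]
width: 0.107
scene board 0.039267655810556544 n 360 slope deg x,y [0.3493 0.7301] z-board mm 5.7070877069555355 rect ((0.5372059345245361, -0.2542280852794647), (0.10920083522796631, 0.08238071203231812), 0.5252842307090759) [ 0.4837 -0.2746  0.5913 -0.2143]
side board 0.03808665977699077 n 463 slope deg x,y [-0.0685 -0.1254] z-board mm 5.823079768973171 rect ((0.5360572934150696, -0.2454916536808014), (0.10692732036113739, 0.06263135373592377), 1.061294436454773) [ 0.4831 -0.2765  0.5891 -0.2166]
```

```bash
python3 -m inch '-1 0 0 1 0;-1 0 0 0 0';python3 -m inch '-1 0 0 1 0;-1 0 0 0 0';  python3 foot.py .537 -.246
```

```text
time_s: 26.35
tool_pos: [0.5229, -0.2454, 0.0382]
tool_rot: [2.245, -2.198, -0.001]
contact_force: [-4.6, 1.9, 5.3]
width: 0.104
time_s: 26.55
tool_pos: [0.5234, -0.2454, 0.0379]
tool_rot: [-2.245, 2.197, -0.0]
contact_force: [-5.4, 3.2, 8.2]
width: 0.106
scene board 0.03926649896329558 n 353 slope deg x,y [0.1869 1.7101] z-board mm 5.568242649541137 rect ((0.537035346031189, -0.24321113526821136), (0.0662122443318367, 0.10986791551113129), 86.24095916748047) [ 0.484  -0.2759  0.5907 -0.2143]
side board 0.03817586178337396 n 445 slope deg x,y [ 0.3812 -0.852 ] z-board mm 5.3995788260986295 rect ((0.5356419086456299, -0.24641114473342896), (0.10759518295526505, 0.06166229024529457), 2.577439546585083) [ 0.483  -0.2764  0.5889 -0.2169]
```

Both the contact (+8 N) and the flat foot are confirmed. I'll release and retreat.

```bash
python3 -m inch '-1 0 0 -1 0;-1 0 0 0 0'; python3 -m inch '-0.6 0 0 0 0;-0.4 0 0 0 0;-0.2 0 0 0 0;0 0 0 0 0;0 0 0 0 0';python3 -m inch '0 0 0 -8 0;0 0 0 -15 0;0 0 0 -30 0;0 0 0 -40 0;0 0 0 -40 0';python3 -m inch '0 0 20 -20 0;0 0 40 -10 0;0 0 40 0 0;0 0 30 0 0;0 0 0 0 0'; python3 foot.py .536 -.246;python3 foot.py .542 -.36; python3 -c "
from h import *
s=snap('side');save(s['frame'][160:,180:480],'end.png');a=snap('scene')['frame'];save(a,'end2.png')"
```

```text
time_s: 26.85
tool_pos: [0.5234, -0.2454, 0.0379]
tool_rot: [-2.244, 2.197, -0.001]
contact_force: [-2.7, 3.0, 4.7]
width: 0.103
time_s: 27.35
tool_pos: [0.5229, -0.2455, 0.0371]
tool_rot: [-2.245, 2.198, -0.0]
contact_force: [-0.2, -0.3, 0.0]
width: 0.483
time_s: 27.85
tool_pos: [0.5228, -0.2454, 0.1728]
tool_rot: [-2.245, 2.198, -0.001]
contact_force: [0.3, -0.2, -0.6]
width: 0.5
time_s: 28.35
tool_pos: [0.3911, -0.2484, 0.2016]
tool_rot: [2.242, -2.2, 0.004]
contact_force: [1.0, 1.2, 0.1]
width: 0.504
scene board 0.039580590871874585 n 387 slope deg x,y [0.2947 1.3602] z-board mm 5.0628309163572585 rect ((0.534321665763855, -0.2558481693267822), (0.11518727242946625, 0.08399443328380585), 1.0664230585098267) [ 0.4807 -0.297   0.5908 -0.214 ]
side board 0.038336197079073354 n 681 slope deg x,y [ 0.2531 -0.3365] z-board mm 5.621012444430189 rect ((0.5352321863174438, -0.24610008299350739), (0.10826142132282257, 0.06057162582874298), 1.0409785509109497) [ 0.4811 -0.2758  0.5889 -0.2172]
scene board 0.04006320008254235 n 340 slope deg x,y [0.0789 1.0032] z-board mm 5.805017972731418 rect ((0.5408958196640015, -0.3591212332248688), (0.11189334094524384, 0.06593428552150726), 0.044551510363817215) [ 0.4853 -0.3889  0.5957 -0.3265]
side board 0.03821227203985918 n 820 slope deg x,y [0.0475 0.1408] z-board mm 5.917589448823639 rect ((0.540029764175415, -0.36020225286483765), (0.10892906039953232, 0.06147660315036774), 1.3658819198608398) [ 0.4872 -0.3903  0.594  -0.3304]
```

View pics/end.png

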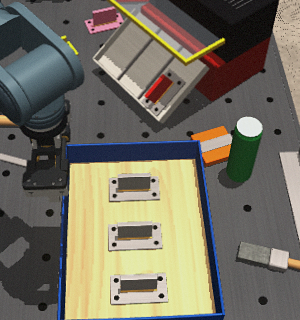

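View pics/end2.png

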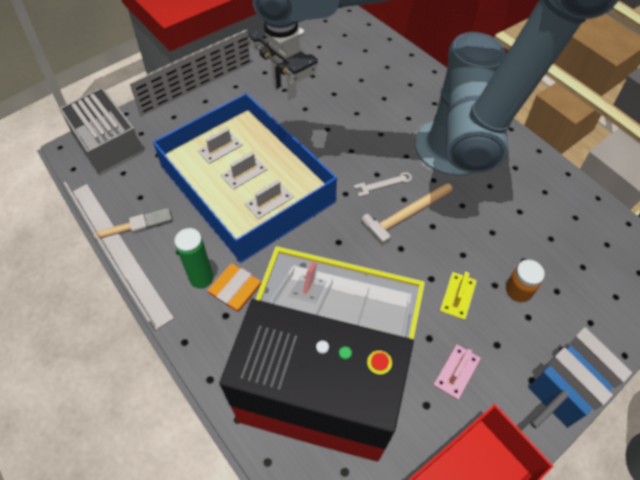

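The end views show three parallel brackets on the board, at end.png (135,187) for the packed one and (135,235) and (140,288) for mine. The reject is still in its lane at (158,90), the can and magnet have not moved, and the arm is clear. I'm handing in now.

```bash
python3 -c "
from rig import order; print(order.finish_job())"
```

```text
the job is handed in; nothing more can be done
None
```

Both plain-steel brackets are in the tote, flat on the board and released, and I handed the job in at about 28.5 s of the 64 s allowed.

**How it was done:** The moves have no tilt axis, so I took each bracket near the low end of its rib with the gripper vertical, just clear of the guard. I lifted it square to the tray floor and carried it over the board. There I eased the grip until it swung close to level, then lowered it slowly until it touched (about 8 N) and let go.

**Last checks:**

| Check | Bracket from middle lane | Bracket from +85 mm lane |
|---|---|---|
| Centre (x, y) in m | (0.541, -0.360) | (0.535, -0.246) |
| Foot top above the board (should be 6 mm) | 5.8–5.9 mm | 5.1–5.6 mm |

- **Alignment:** Foot angles read mostly 0–1.4°, against about 1° for the tote and the packed bracket. The gaps beside each bracket are about 5 cm.
- **Left alone:** In the pictures the reject is still in its lane, and the can and magnet look unmoved. I did not measure their positions again.

**What disagreed:**
- **Gripper height:** The real fingertips sit about 37 mm above the reported tool point, where the description says 8 mm below it. My first grasp therefore closed on air above the rib. It touched nothing, and I corrected for the offset afterwards.
- **Board angle:** The scene camera gave crosswise foot slopes of 1–1.4°, while the side camera gave under 0.4°. I put that down to depth noise.

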